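# Put the glasses case and car fob away and shut the hall drawer

### The arm

A 6-joint arm with a two-finger parallel gripper is mounted at the origin on the work surface. World frame = base frame: x ahead of the robot, y to its left, z up, the work surface at z = 0. Lengths are in m, angles in degrees, forces in N, time in s.
With the tool pointing down it reaches from about 0.4 to 0.825 m from the base axis. Payload 7 kg.
Tool frame: the origin (TCP) lies midway between the tips of the shut fingers; the grasp point (between the pads) lies 19 mm behind it (r.grip_depth is the distance from the TCP to the grasp point, in m); z points along the fingers, y is the line along which they close (so a half turn about z gives the same grasp; the last joint's range is limited). The gripper opens to 88 mm and grips with 3 to 60 N. Pads are 19 mm wide; open, the fingers measure 130 mm over their backs; the gripper's body (78 mm by 193 mm) begins 47 mm behind the grasp point.
Start: joints at [88.585, 20.546, 0.682, 0, -70.136, -16.507], TCP at [0.208, 0.642, 0.227] pointing down, gripper open.
Joint ranges: [-176.03, 176.03], [-82.01, 121.73], [-58.28, 71.71], [-173.87, 95.51], [-174.79, -0.11], [-173.66, 173.66]. Speed limits (degrees/s): [136.94, 136.94, 172.46, 180, 180, 180].

### API

Orientations are given as [roll, pitch, yaw] about the fixed x, y, z axes, in that order (R = Rz(yaw) Ry(pitch) Rx(roll)).
In Python, from plant import r, capture, close_job, search_frame, outline_of gives the robot as it stands.
- The arm moves only by the shell command python3 -m creep 'ROWS' [FORCE]. ROWS is JSON, a list of rows, each a list of 7 numbers: the finger opening in mm, from 0 to 87.6, then the shift along the world's x, y, z in units of 25 mm (1.0 is 25 mm), then the turn, a rotation vector about the world's x, y, z in degrees. In form: [[hand, x, y, z, ax, ay, az], ...]. A call has 1 to 8 rows; each row shifts and turns the commanded pose from where the row before left it; what a row does not reach is not made up. A row lasts 1/12 s, in which the tool goes at most 41.7 mm and 7.16 degrees, less where a joint would pass 70% of its speed; a pose out of reach is approached as far as the arm can. A call is refused whole if a number of a shift passes 1 or a number of a turn 7.16, either way. A call with a gripper value outside its range is refused whole. The fingers move at their own pace and stop on an object; FORCE is the grip in N (left out, the last holds). Time passes only in rows, so rows that do not move let the fingers close. It gives the time, the measured TCP pose, the force, the opening and the grip force at its end, in the units of the state.
- r.get_state(): the state, without advancing time (a new reading comes with each control period).
- capture(name): name is "scene" or "top"; returns a dict with "frame" (384x512x3 uint8, red, green, blue), "K" (3x3 intrinsics, pixels), "k1" (the pictures are not rectified: a ray, as slopes to the right and down, at radius r is drawn at 1 + k1 r^2 times it, then the intrinsics apply), "origin" and "rotation" of the camera in the world. Camera axes: x right, y down, z forward; pixel columns grow to the right and rows downward; lengths in m; the calibration is good to about 2 mm. A picture is of the moment at which its call begins. There is no depth.
- close_job(): hands the job in; it is judged then, once.
Trained networks look in a picture, given as the dict that the camera call returned (one of the last four; its "shot" number tells which), for a name from the list of things; names that differ only in an ending like _2 or _b are one class to them, and where a whole thing is asked for, a point or a joint stands for the part that bears it (a point fixed in the world has none). Each returns a list of dicts, best first, with "conf" (0 to 1); they miss things now and then, are a little off and sometimes report something else, mostly with a low value. They report only what shows in the picture. A call takes as long as a camera call. They do not tell look-alikes from the thing itself.
- search_frame(picture, target): "bbox" ([left, top, right, bottom] in pixels, round what is visible of it).
- outline_of(picture, target): "region" (384x512 bool, what is visible of it) and "bbox" ([left, top, right, bottom] in pixels, round what is visible of it).
The state is a dict: "time_s": time; "joints": joint angles; "qd": joint speeds; "joint_torque": joint torques, N m; "tcp_pos": TCP position; "eef_rot": TCP orientation; "contact_force": force on the tool from outside, world axes, zero at the start; "moment": the same for the moment, N m; "gripper_width": finger opening in m; "gripper_force": force on a finger pad.
Only numpy, scipy, OpenCV 4.12 (cv2) and the standard library are available. Lean on these libraries where they do the work, as an engineer would, in place of code of your own. Each camera call takes 0.05 s, during which the arm holds its last target. There are 200 camera calls.

### The job

Move the clear pen cup out of the drawer's way and stand it upright fully on the cork coaster. Then pull the white organizer's drawer open, lay the orange glasses case flat in the wide bay and the black car fob flat with its button up in the narrow bay, and gently push the drawer fully shut. Keep the cup upright throughout and leave the blue dish, the key hook plate and the potted plant undisturbed.

Things in the scene. Friction and masses are not known exactly. Their poses are not given: they have to be found in the camera images.
- organizer: White plastic two-tier organizer fixed to the table, 200 deep (its x) x 244 wide (its y) x 118 mm high. Origin: centre of its underside. Its front looks along its own -x. Lower tier: open slot with letters; upper tier: a drawer. The blue dish stands on its flat top. Front edge of the top plate is 100 mm in front of the origin.
- drawer (a joint): How far the drawer is pulled out along the organizer's -x: 0 fully shut, 0.18 m fully open. It starts shut or a little ajar, slides with light friction and stays where left. The front panel is 240 mm wide, from 52 to 112 mm above the table, its outer face 108 mm in front of the organizer's origin when shut. Only when fully open is its whole inside (168 mm long) clear of the top plate.
- drawer_grip (a point): Point to pinch on the black pull tab at the middle of the drawer front, 88 mm above the table; moves with the drawer, axes as the organizer. The tab is 30 mm wide (organizer's y), 22 mm tall (77 to 99 mm above the table) and sticks 40 mm out of the panel; this point lies 22 mm out from the panel, 18 mm behind the tab's outer end.
- bay_wide (a point): Centre of the wide bay's floor in the drawer, 58 mm above the table; moves with the drawer, axes as the organizer. Inside 168 mm (x) x 113 mm (y); outer walls 40 mm high over the floor, divider 27 mm high, 5 mm thick, on its +y side. The glasses case fits with its length along x. When shut, the top plate is 55 mm above this floor.
- bay_narrow (a point): Centre of the narrow bay's floor in the drawer, 58 mm above the table; moves with the drawer, axes as the organizer. Inside 168 mm (x) x 101 mm (y); same walls, divider on its -y side.
- cup: Empty clear acrylic pen cup with a blue disc inside its bottom, upright straight cylinder 64 mm outside diameter, 100 mm high, wall 4 mm, 120 g. Origin: centre of its underside. It starts in front of the drawer, in the way of its opening.
- coaster: Round cork coaster fixed to the table, 110 mm diameter, 5 mm thick. Origin: centre of its underside.
- case: Orange hard glasses case lying flat, 140 (its x) x 58 (its y) x 40 mm high, rounded edges, about 140 g. Origin: centre of its underside.
- fob: Black car key fob lying flat, 85 (its x) x 42 (its y) x 18 mm thick, round red press button on its top face, about 90 g. Origin: centre of its underside.
- dish: Blue ceramic dish on top of the organizer, 110 mm diameter, 28 mm high; origin at the centre of its underside. Bystander: leave alone.
- hook_plate: Stainless steel key hook plate upright on a wooden foot 70 (x) x 160 (y) mm, 140 mm high in all, three small hooks on its -x side. Origin: centre of its underside. Bystander: leave alone.
- plant_pot: Small terracotta pot with a round green succulent, 72 mm diameter, 99 mm high. Origin: centre of its underside. Bystander: leave alone.
Things that resemble listed ones, but are neither listed nor needed, are in the scene too. Of the things shaped like the case, the orange one is meant.

How it is judged:
By the outcome, as a careful person would: the job done as asked, in the order asked, and still so for the second after the job is handed in, with the robot touching nothing.
It also fails if it takes over 72 s, if anything falls off the work surface, if the arm or the gripper's body presses on something with over 40 N, if the wrist force passes 120 N, or if a joint passes its speed limit or range.

## Working session

There is one attempt and no reset: what is moved stays moved. The work goes in short steps, Python scripts to look and compute and a shell command to move; the robot and the scene stay as the last step left them, time stands still between calls to the robot, and variables do not carry over. Pictures are saved under pics/ and viewed, at most 10 in all, crops included, and the job is handed in when it is done.

```bash
ls; mkdir -p pics; cat > h.py <<'E'
import numpy as np, cv2
from plant import r, capture, close_job, search_frame, outline_of
def ray(p,uv):
    K=np.array(p["K"]); d=np.array([(uv[0]-K[0,2])/K[0,0],(uv[1]-K[1,2])/K[1,1]]); s=d.copy()
    for _ in range(20): s=d/(1+p["k1"]*(s@s))
    v=np.array(p["rotation"])@np.array([s[0],s[1],1]); return np.array(p["origin"]),v
def at_z(p,uv,z):
    o,v=ray(p,uv); return o+v*(z-o[2])/v[2]
def proj(p,X):
    c=np.array(p["rotation"]).T@(np.array(X)-np.array(p["origin"])); s=c[:2]/c[2]; s=s*(1+p["k1"]*(s@s)); K=np.array(p["K"])
    return np.array([K[0,0]*s[0]+K[0,2],K[1,1]*s[1]+K[1,2]])
def tri(pa,a,pb,b):
    o1,v1=ray(pa,a);o2,v2=ray(pb,b);v1/=np.linalg.norm(v1);v2/=np.linalg.norm(v2)
    t=np.linalg.lstsq(np.c_[v1,-v2],o2-o1,rcond=None)[0]
    return (o1+t[0]*v1+o2+t[1]*v2)/2, np.linalg.norm(o1+t[0]*v1-o2-t[1]*v2)
def save(p,n): cv2.imwrite("pics/"+n,cv2.resize(p["frame"][:,:,::-1],(800,600)))
E
cat > a.py <<'E'
from h import *
s=r.get_state();print(s["tcp_pos"],s["eef_rot"],s["gripper_width"],s["time_s"],r.grip_depth)
P={n:capture(n) for n in("scene","top")}
for n,p in P.items():
    save(p,n+"1.png");print(n,np.round(p["origin"],3),np.round(p["rotation"],2).tolist(),p["k1"])
    for t in "organizer drawer drawer_grip cup coaster case fob dish hook_plate plant_pot".split():
        for d in outline_of(p,t)[:3]:
            m=d["region"].astype(np.uint8);c=np.argwhere(m).mean(0)[::-1];rc=cv2.minAreaRect(np.argwhere(m)[:,::-1].astype(np.float32))
            print(t,round(d["conf"],2),np.round(d["bbox"]).tolist(),np.round(c,1),np.round(at_z(p,c,0.02),3),np.round(rc[1]),round(rc[2]))
E
python3 a.py
```

```text
pics
[0.20759394 0.64176621 0.22562092] [ 1.79904986e+02 -1.08940835e-02 -1.79260780e+01] 0.0878240712212398 0.0 0.0188
scene [1.295 0.256 1.386] [-145.9, -0.48, 116.13] -0.011889855676396499Traceback (most recent call last):
  File "a.py", line 9, in <module>
    print(t,round(d["conf"],2),np.round(d["bbox"]).tolist(),np.round(c,1),np.round(at_z(p,c,0.02),3),np.round(rc[1]),round(rc[2]))
                                                                                   ~~~~^^^^^^^^^^
  File "h.py", line 8, in at_z
    o,v=ray(p,uv); return o+v*(z-o[2])/v[2]
                                       ~^^^
IndexError: invalid index to scalar variable.
```

```bash
sed -i 's/np.array(p\["rotation"\])/rot(p["rotation"])/g' h.py; cat >> h.py <<'E'
from scipy.spatial.transform import Rotation
def rot(a): return Rotation.from_euler("xyz",a,degrees=True).as_matrix()
E
python3 a.py
```

```text
[0.20762949 0.64186559 0.22583802] [ 1.79925234e+02 -8.30688795e-03 -1.79284337e+01] 0.08748532518102925 0.15 0.0188
scene [1.295 0.256 1.386] [-145.9, -0.48, 116.13] -0.011889855676396499
organizer 0.72 [304.0, 202.0, 410.0, 314.0] [349.4 255.5] [0.531 0.246 0.02 ] [89. 92.] 30
drawer 0.94 [301.0, 202.0, 346.0, 269.0] [319.9 235.6] [0.506 0.138 0.02 ] [17. 76.] 32
drawer 0.63 [211.0, 170.0, 244.0, 201.0] [229.  185.9] [ 0.464 -0.208  0.02 ] [26. 30.] 90
drawer_grip 0.75 [301.0, 204.0, 342.0, 269.0] [320.3 234.5] [0.502 0.138 0.02 ] [18. 76.] 33
cup 0.61 [281.0, 197.0, 305.0, 229.0] [291.2 213.1] [0.47  0.023 0.02 ] [20. 34.] 6
coaster 0.71 [213.0, 168.0, 242.0, 199.0] [229.4 185.7] [ 0.463 -0.207  0.02 ] [27. 31.] 90
case 0.8 [122.0, 148.0, 152.0, 188.0] [136.6 167.4] [ 0.537 -0.531  0.02 ] [19. 40.] 31
case 0.66 [191.0, 199.0, 222.0, 243.0] [206.  221.5] [ 0.621 -0.21   0.02 ] [19. 43.] 32
case 0.63 [203.0, 252.0, 221.0, 300.0] [212.5 274.5] [ 0.775 -0.103  0.02 ] [45. 19.] 90
fob 0.69 [170.0, 176.0, 191.0, 187.0] [182.1 181.7] [ 0.52  -0.359  0.02 ] [12. 25.] 90
dish 0.87 [344.0, 
[... 875 characters left out ...]
 [169.0, 140.0, 193.0, 209.0] [177.  176.4] [0.54  0.159 0.02 ] [18. 74.] 9
coaster 0.65 [314.0, 115.0, 368.0, 146.0] [342.6 131.6] [ 0.694 -0.396  0.02 ] [23. 55.] 82
case 0.98 [373.0, 155.0, 396.0, 202.0] [384.2 179.6] [ 0.533 -0.534  0.02 ] [44. 20.] 80
case 0.65 [237.0, 88.0, 274.0, 127.0] [257.  108.9] [ 0.77  -0.108  0.02 ] [42. 17.] 60
case 0.56 [280.0, 138.0, 297.0, 181.0] [287.6 154.4] [ 0.616 -0.211  0.02 ] [18. 42.] 2
fob 0.56 [322.0, 175.0, 348.0, 195.0] [334.  185.7] [ 0.511 -0.366  0.02 ] [12. 25.] 69
dish 0.93 [112.0, 141.0, 150.0, 175.0] [130.2 156.9] [0.605 0.318 0.02 ] [34. 34.] 90
plant_pot 0.69 [331.0, 209.0, 349.0, 228.0] [339.1 218. ] [ 0.404 -0.383  0.02 ] [21. 20.] 45
```

View pics/scene1.png

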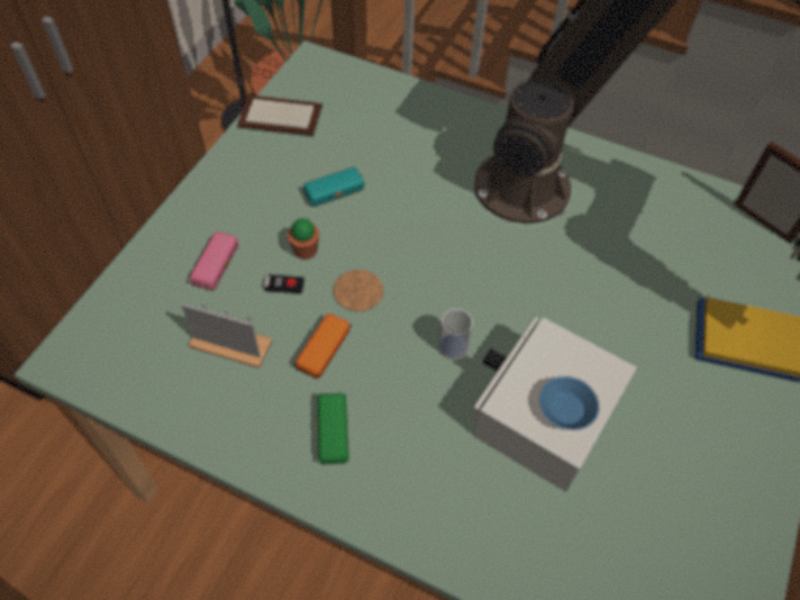

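View pics/top1.png

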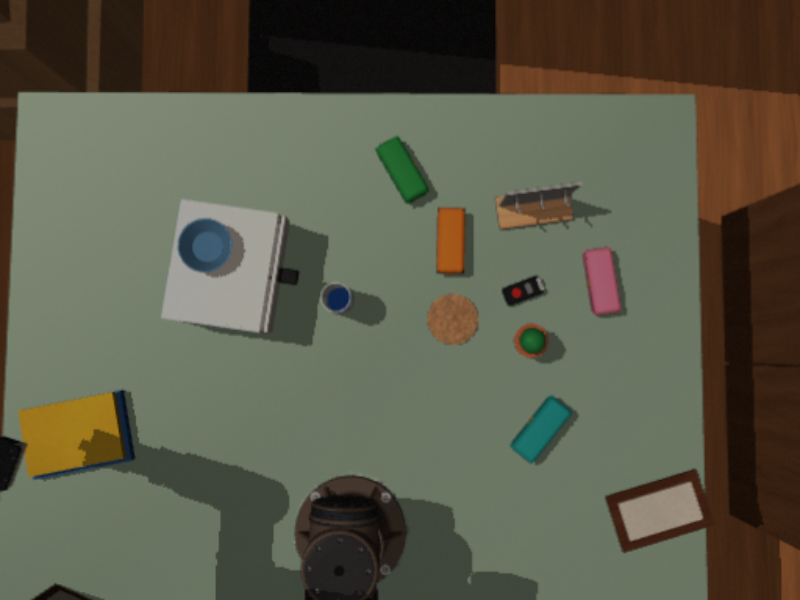

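The scene view shows the organizer at about (555,400) with its tab at (493,360), the cup at (455,333), coaster (358,290), orange case (323,345) and fob (284,284). The top view shows the organizer front facing right, with the tab at (288,276) and the cup at (337,298). I'll fit the poses next and zoom in on the organizer.

```bash
cat > fit.py <<'E'
from h import *
from scipy.optimize import minimize
def box(a,b,h): return np.array([[sx*a/2,sy*b/2,z] for sx in(-1,1) for sy in(-1,1) for z in(0,h)])
def cyl(d,h): t=np.arange(24)*np.pi/12; return np.array([[d/2*np.cos(u),d/2*np.sin(u),z] for u in t for z in(0,h)])
def hullmask(p,V,q):
    c,s=np.cos(q[2]),np.sin(q[2]); W=V@np.array([[c,s,0],[-s,c,0],[0,0,1]])+[q[0],q[1],q[3]]
    pts=np.array([proj(p,w) for w in W]); h=cv2.convexHull(((pts+.5)*4*16).astype(np.int32))
    m=np.zeros((1536,2048),np.uint8); cv2.fillConvexPoly(m,h,1,shift=4); return m
def fit(Ps,Ms,V,q0,round_=False):
    Ms=[cv2.resize(m.astype(np.uint8),(2048,1536),interpolation=cv2.INTER_NEAREST) for m in Ms]
    def f(q):
        e=0
        for p,m in zip(Ps,Ms):
            h=hullmask(p,V,q); e+=1-(h&m).sum()/((h|m).sum())
        return e
    S=np.array([[0,0,0,0],[.02,0,0,0],[0,.02,0,0],[0,0,.25,0],[0,0,0,.015]])+q0
    b=minimize(f,q0,method="Nelder-Mead",options=dict(initial_simplex=S,maxfev=250,xatol=2e-4,fatol=1e-4))
    return b.x,b.fun
def near(p,t,uv):
    ds=outline_of(p,t); k=[(np.hypot(*(np.argwhere(d["region"]).mean(0)[::-1]-uv)),i) for i,d in enumerate(ds)]
    return ds[min(k)[1]]["region"]
E
cat > b.py <<'E'
from fit import *
S,T=capture("scene"),capture("top")
for n,V,x,y,a in [("case",box(.14,.058,.04),.616,-.21,0),("fob",box(.085,.042,.018),.515,-.362,.3),("cup",cyl(.064,.1),.475,.03,0),("coaster",cyl(.11,.005),.455,-.21,0)]:
    X=[x,y,.02]; ms=[near(p,n,proj(p,X)) for p in(S,T)]
    q,e=fit([S,T],ms,V,np.array([x,y,a,0.0])); print(n,np.round(q,4),np.degrees(q[2]).round(1),round(e,3))
    for p,m in((S,ms[0]),(T,ms[1])):
        q,e=fit([p],[m],V[:],np.array([x,y,a,0.])); print("  single",np.round(q,4),np.degrees(q[2]).round(1),round(e,3))
a=cv2.resize(S["frame"][185:325,270:420],None,fx=5,fy=5,interpolation=cv2.INTER_CUBIC)[:590,:400*2]
b=cv2.resize(T["frame"][120:220,95:235],None,fx=5.7,fy=5.7,interpolation=cv2.INTER_CUBIC)
cv2.imwrite("pics/sz.png",a[:,:,::-1]);cv2.imwrite("pics/tz.png",b[:,:,::-1])
E
time python3 b.py
```

```text
case [ 0.6174 -0.2128 -0.0111 -0.0111] -0.6 0.295
  single [ 0.5493 -0.2574 -0.0007 -0.1409] -0.0 0.059
  single [ 0.6267 -0.2159 -0.0238 -0.0765] -1.4 0.082
fob [ 0.5097 -0.3668 -1.1971 -0.0055] -68.6 0.327
  single [ 0.4716 -0.3955 -1.1836 -0.0717] -67.8 0.119
  single [ 0.5159 -0.3785  1.9755 -0.0597] 113.2 0.13
cup [ 0.4891  0.0269  0.0572 -0.0046] 3.3 0.114
  single [ 0.4888  0.0278  0.0762 -0.0037] 4.4 0.055
  single [ 0.4882  0.0253 -0.1262  0.0091] -7.2 0.052
coaster [ 0.4494 -0.2175  0.2148 -0.0022] 12.3 0.138
  single [ 0.454  -0.2133  0.1791  0.0051] 10.3 0.071
  single [ 0.4527 -0.222   0.3507 -0.0498] 20.1 0.041
real	0m23.104s
user	0m13.291s
sys	0m7.664s
```

View pics/tz.png

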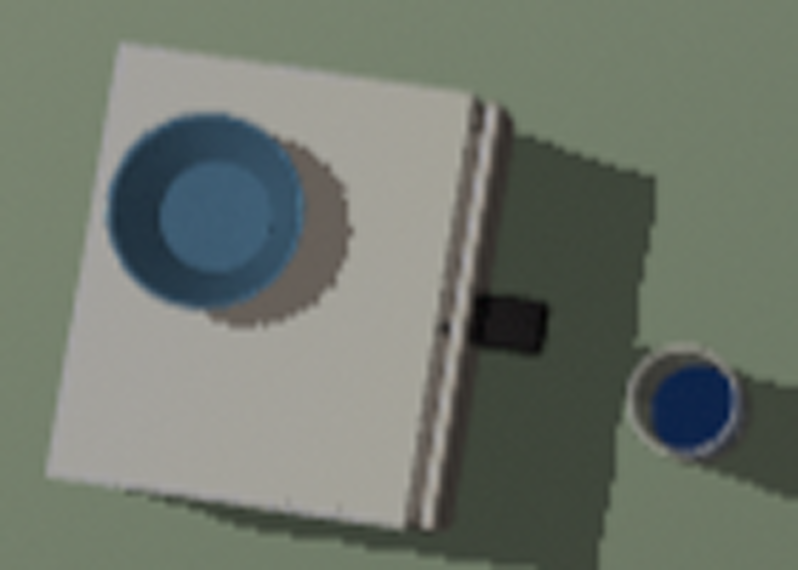

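View pics/sz.png

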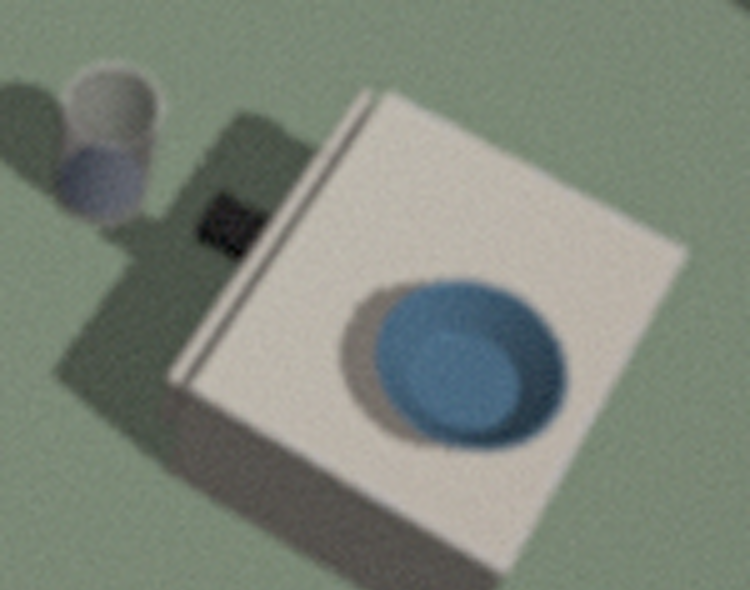

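The zoomed views give the top plate corners: top crop (120,42), (472,93), (408,528), (47,477); scene crop (505,575), (188,385), (390,92), (687,250). The drawer is slightly ajar, with the tab near (515,325) in the top crop.

```bash
cat > c.py <<'E'
from fit import *
S,T=capture("scene"),capture("top")
tc=(np.array([(120,42),(472,93),(408,528),(47,477)])+.5)/5.7-.5+[95,120]
sc=(np.array([(505,575),(188,385),(390,92),(687,250)])+.5)/5-.5+[270,185]
C=[]
for a,b in zip(tc,sc):
    X,e=tri(T,a,S,b);C.append(X);print(np.round(X,4),round(e,4),np.round(at_z(T,a,.118),4),np.round(at_z(S,b,.118),4))
C=np.array([(at_z(T,a,.118)+at_z(S,b,.118))/2 for a,b in zip(tc,sc)])
L=np.array([[.1,-.122],[-.1,-.122],[-.1,.122],[.1,.122]]);c=C[:,:2].mean(0);D=C[:,:2]-c
th=np.arctan2((L[:,0]*D[:,1]-L[:,1]*D[:,0]).sum(),(L*D).sum());R=np.array([[np.cos(th),-np.sin(th)],[np.sin(th),np.cos(th)]])
print("org",c,np.degrees(th),"res mm",np.round((D-L@R.T)*1000,1).tolist(),[np.linalg.norm(C[i]-C[i-1]).round(4) for i in range(4)])
for z,pts in((.112,[(500,105),(435,525)]),(.099,[(548,300),(543,355),(478,320)])):
    for u in pts: print(z,np.round((at_z(T,(np.array(u)+.5)/5.7-.5+[95,120],z)[:2]-c)@R,4))
for z,pts in((.112,[(362,92),(172,378)]),(.099,[(223,193),(197,235)])):
    for u in pts: print("S",z,np.round((at_z(S,(np.array(u)+.5)/5-.5+[270,185],z)[:2]-c)@R,4))
# colour masks
for n,V,q0 in [("case",box(.14,.058,.04),[.617,-.213,0,0]),("fob",box(.085,.042,.018),[.51,-.367,-1.197,0]),("coaster",cyl(.11,.005),[.45,-.2175,0,0])]:
    ms=[]
    for p in(S,T):
        hsv=cv2.cvtColor(cv2.GaussianBlur(p["frame"],(3,3),0),cv2.COLOR_RGB2HSV).astype(int);h,s,v=hsv[...,0],hsv[...,1],hsv[...,2]
        roi=cv2.dilate(hullmask(p,V,q0)[::4,::4],np.ones((11,11)))
        tbl=(h>45)&(h<85)&(s>25)
        m=((h<20)|(h>170))&(s>(150 if n=="case" else 90)) if n!="fob" else ~tbl
        m=cv2.morphologyEx((m&(roi>0)).astype(np.uint8),cv2.MORPH_OPEN,np.ones((3,3)));ms.append(m)
    q,e=fit([S,T],ms,V,np.array(q0,float));print(n,np.round(q,4),np.degrees(q[2]).round(1),round(e,3),[int(m.sum()) for m in ms],[int(hullmask(p,V,q)[::4,::4].sum()) for p in(S,T)])
    cs=[np.argwhere(m).mean(0)[::-1] for m in ms];print("  tri centroid",tri(S,cs[0],T,cs[1]))
E
python3 c.py
```

```text
[0.6865 0.342  0.1157] 0.0032 [0.6865 0.3397 0.118 ] [0.6869 0.3434 0.118 ]
[0.6584 0.1442 0.1185] 0.002 [0.6588 0.1434 0.118 ] [0.6577 0.1451 0.118 ]
[0.4165 0.1781 0.1136] 0.0065 [0.4175 0.1741 0.118 ] [0.4181 0.1813 0.118 ]
[0.444  0.3755 0.1154] 0.0029 [0.4443 0.3732 0.118 ] [0.4451 0.3766 0.118 ]
org [0.55186208 0.25960829] 82.07773602523856 res mm [[0.2, -0.3], [-0.6, 0.5], [0.5, 0.3], [-0.1, -0.6]] [np.float64(0.2443), np.float64(0.1994), np.float64(0.2428), np.float64(0.199)]
0.112 [-0.1157 -0.1185]
0.112 [-0.1165  0.1176]
0.099 [-0.1569 -0.0155]
0.099 [-0.1589  0.0154]
0.099 [-0.1199  0.0012]
S 0.112 [-0.1113  0.116 ]
S 0.112 [-0.1095 -0.1191]
S 0.099 [-0.1489  0.012 ]
S 0.099 [-0.1473 -0.0223]
case [ 0.6189 -0.2139 -0.0077 -0.0114] -0.4 0.333 [694, 714] [928, 773]
  tri centroid (array([ 0.61884159, -0.21262972,  0.01906407]), np.float64(0.001973740288908314))
fob [ 5.1390e-01 -3.7030e-01 -1.1794e+00 -9.0000e-04] -67.6 0.46 [232, 294] [341, 334]
  tri centroid (array([ 0.51273915, -0.37048001,  0.00889732]), np.float64(0.0028742104240312752))
coaster [ 0.4509 -0.2179  0.1557 -0.0026] 8.9 0.13 [624, 825] [690, 845]
  tri centroid (array([ 0.4501328 , -0.21769033, -0.0013104 ]), np.float64(0.002808624638347991))
```

```bash

python3 -m creep '[[87,0.4,-0.88,0,0,0,-6.67],[87,0.4,-0.88,0,0,0,-6.67],[87,0.4,-0.88,0,0,0,-6.67],[87,0.4,-0.88,0,0,0,-6.67],[87,0.4,-0.88,0,0,0,-6.67],[87,0.4,-0.88,0,0,0,-6.67],[87,0.4,-0.88,0,0,0,-6.67],[87,0.4,-0.88,0,0,0,-6.67]]' 15
python3 -m creep '[[87,0.4,-0.88,0,0,0,-6.67],[87,0.4,-0.88,0,0,0,-6.67],[87,0.4,-0.88,0,0,0,-6.67],[87,0.4,-0.88,0,0,0,-6.67],[87,0.4,-0.88,0,0,0,0],[87,0.4,-0.88,0,0,0,0],[87,0.4,-0.88,0,0,0,0],[87,0.4,-0.88,0,0,0,0]]'
python3 -m creep '[[87,0.4,-0.88,0,0,0,0],[87,0.4,-0.88,0,0,0,0],[87,0.4,-0.88,0,0,0,0],[87,0.4,-0.88,0,0,0,0],[87,0.4,-0.88,0,0,0,0],[87,0.4,-0.88,0,0,0,0],[87,0.4,-0.88,0,0,0,0],[87,0.4,-0.88,0,0,0,0]]'
python3 -m creep '[[87,0.4,-0.88,0,0,0,0],[87,0.4,-0.88,0,0,0,0],[87,0.4,-0.88,0,0,0,0],[87,0,0,0,0,0,0]]'
```

```text
time_s: 2.52
tcp_pos: [0.2881, 0.4651, 0.2267]
eef_rot: [-180.0, 0.0, -71.6]
contact_force: [0.5, -0.4, -0.1]
gripper_width: 0.0871
gripper_force: 0.0
time_s: 3.18
tcp_pos: [0.368, 0.2891, 0.2268]
eef_rot: [-180.0, 0.0, -98.0]
contact_force: [-0.2, -0.3, 0.2]
gripper_width: 0.0869
gripper_force: 0.0
time_s: 3.85
tcp_pos: [0.4481, 0.1131, 0.2269]
eef_rot: [-180.0, 0.0, -98.0]
contact_force: [0.9, 0.5, -0.5]
gripper_width: 0.087
gripper_force: 0.0
time_s: 4.18
tcp_pos: [0.4787, 0.0456, 0.2266]
eef_rot: [-180.0, -0.0, -98.1]
contact_force: [0.3, 0.1, 0.0]
gripper_width: 0.087
gripper_force: 0.0
```

```bash

python3 -m creep '[[87,0.41,-0.75,-0.5,0,0,0],[87,0,0,-1,0,0,0],[87,0,0,-1,0,0,0],[87,0,0,-1,0,0,0],[87,0,0,-1,0,0,0],[87,0,0,-0.9,0,0,0],[87,0,0,-0.8,0,0,0],[87,0,0,-0.8,0,0,0]]'
python3 -m creep '[[87,0,0,0,0,0,0],[60,0,0,0,0,0,0],[55,0,0,0,0,0,0],[55,0,0,0,0,0,0],[55,0,0,0,0,0,0],[55,0,0,0,0,0,0]]' 12
```

```text
time_s: 4.85
tcp_pos: [0.4879, 0.0296, 0.0507]
eef_rot: [-180.0, 0.0, -98.0]
contact_force: [0.5, 0.4, -0.1]
gripper_width: 0.0871
gripper_force: 0.0
time_s: 5.35
tcp_pos: [0.4888, 0.0298, 0.0527]
eef_rot: [-179.9, 0.1, -98.0]
contact_force: [-0.9, -0.0, 5.7]
gripper_width: 0.0625
gripper_force: 12.0
```

```bash

python3 -m creep '[[55,0,0,0.4,0,0,0],[55,0,0,0.6,0,0,0],[55,0,0,0.6,0,0,0],[55,0,-0.4,0,0,0,0],[55,-0.14,-0.8,0,0,0,0],[55,-0.2,-0.9,0,0,0,0],[55,-0.2,-0.9,0,0,0,0],[55,-0.2,-0.9,0,0,0,0]]'
python3 -m creep '[[55,-0.2,-0.9,0,0,0,0],[55,-0.2,-0.9,0,0,0,0],[55,-0.2,-0.9,0,0,0,0],[55,-0.2,-0.9,0,0,0,0],[55,0,-0.9,0,0,0,0],[55,0,-0.9,0,0,0,0],[55,0,-0.6,0,0,0,0],[55,0,0,0,0,0,0]]'
python3 -m creep '[[55,0,0,-0.5,0,0,0],[55,0,0,-0.4,0,0,0],[55,0,0,-0.3,0,0,0],[55,0,0,-0.1,0,0,0],[55,0,0,0,0,0,0]]'
python3 - <<'E'
from fit import *
S,T=capture("scene"),capture("top")
for n in("cup","coaster"):
    for p in(S,T):
        for d in search_frame(p,n)[:2]: print(n,d["conf"],d["bbox"])
save(T,"t2.png")
f=S["frame"][150:250,190:290]; g=T["frame"][160:240,240:340]
cv2.imwrite("pics/c2.png",np.hstack([cv2.resize(f,(400,400)),cv2.resize(g,(400,320+80))])[:,:,::-1])
E
```

```text
time_s: 6.02
tcp_pos: [0.4687, -0.0692, 0.0914]
eef_rot: [180.0, 0.0, -97.9]
contact_force: [-0.4, 0.1, -1.2]
gripper_width: 0.0622
gripper_force: 12.0
time_s: 6.68
tcp_pos: [0.4489, -0.2204, 0.0912]
eef_rot: [180.0, -0.0, -98.1]
contact_force: [0.4, 0.3, -0.6]
gripper_width: 0.0624
gripper_force: 12.0
time_s: 7.1
tcp_pos: [0.4488, -0.2177, 0.0583]
eef_rot: [179.9, -0.0, -97.9]
contact_force: [-0.3, 0.4, -0.5]
gripper_width: 0.0622
gripper_force: 12.0
cup 0.67 [222.5, 162.5, 241.6, 190.1]
coaster 0.71 [213.3, 175.6, 241.2, 201.0]
```

View pics/c2.png

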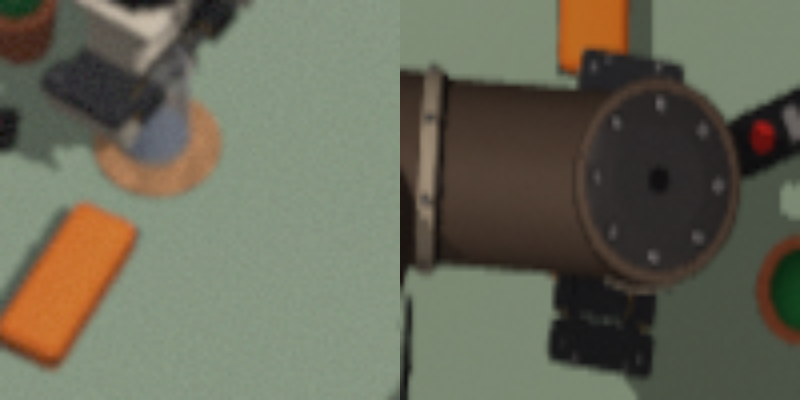

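The cup hovers over the middle of the coaster (left view, about (160,140)). I'll lower it the last millimetre and release.

```bash

python3 -m creep '[[55,0,0,-0.05,0,0,0],[55,0,0,-0.03,0,0,0],[68,0,0,0,0,0,0],[80,0,0,0,0,0,0],[87,0,0,0,0,0,0],[87,0,0,0,0,0,0],[87,0,0,0.4,0,0,0],[87,0,0,0.8,0,0,0]]'
python3 -m creep '[[87,0,0,1,0,0,0],[87,0,0,1,0,0,0],[87,0.3,0.9,0.5,0,0,0],[87,0.3,0.9,0,0,0,0],[87,0.3,0.9,0,0,0,0],[87,0.3,0.9,0,0,0,0],[87,0.3,0.9,0,0,0,0],[87,0.3,0.9,0,0,0,0]]'
python3 -m creep '[[87,0.3,0.9,0,0,0,0],[87,0.3,0.9,0,0,0,0],[87,0.3,0.9,0,0,0,0],[87,0.3,0.9,0,0,0,0],[87,0.3,0.9,0,0,0,0],[87,0,0.9,0,0,0,0],[87,0,0,0,0,0,0]]'
python3 - <<'E'
from fit import *
S,T=capture("scene"),capture("top")
X=[.4505,-.218,.05]
ms=[near(p,"cup",proj(p,X)) for p in(S,T)]
print(fit([S,T],ms,cyl(.064,.1),np.array([.4505,-.218,0,0.005])))
E
```

```text
time_s: 8.07
tcp_pos: [0.4478, -0.2178, 0.0859]
eef_rot: [179.7, 0.0, -98.0]
contact_force: [0.9, -0.2, -0.1]
gripper_width: 0.0868
gripper_force: 0.0
time_s: 8.73
tcp_pos: [0.4948, -0.082, 0.1506]
eef_rot: [-179.9, 0.0, -98.0]
contact_force: [-0.1, 0.0, 0.4]
gripper_width: 0.0868
gripper_force: 0.0
time_s: 9.32
tcp_pos: [0.5327, 0.0549, 0.1503]
eef_rot: [-179.9, 0.0, -97.8]
contact_force: [-0.6, -0.1, -0.3]
gripper_width: 0.0869
gripper_force: 0.0
(array([ 4.47195754e-01, -2.21146894e-01,  1.51365679e-01, -4.46040616e-04]), np.float64(0.15700152705933146))
```

```bash

python3 -m creep '[[87,0,0.9,0,0,0,0],[87,0,0.9,0,0,0,0],[87,0,0.9,0,0,0,0],[87,0,0,-0.6,0,0,0],[87,0,0,-0.9,0,0,0],[87,0,0,-0.9,0,0,0],[87,0,0,-0.8,0,0,0],[87,0,0,0,0,0,0]]'
python3 -m creep '[[60,0,0,0,0,0,0],[25,0,0,0,0,0,0],[20,0,0,0,0,0,0],[20,0,0,0,0,0,0],[20,0,0,0,0,0,0],[20,0,0,0,0,0,0],[20,0,0,0,0,0,0]]' 25
```

```text
time_s: 10.18
tcp_pos: [0.5296, 0.1174, 0.0662]
eef_rot: [179.7, -0.2, -98.1]
contact_force: [-0.4, -0.9, 0.6]
gripper_width: 0.087
gripper_force: 0.0
time_s: 10.77
tcp_pos: [0.5321, 0.1196, 0.07]
eef_rot: [-180.0, 0.0, -98.0]
contact_force: [0.7, 0.5, -0.8]
gripper_width: 0.0459
gripper_force: 0.0
```

```bash

python3 -m creep '[[20,0,0,0,0,0,0],[20,0,0,0,0,0,0],[20,0,0,0,0,0,0],[20,0,0,0,0,0,0]]' 25
```

```text
time_s: 11.1
tcp_pos: [0.5315, 0.1194, 0.0696]
eef_rot: [180.0, -0.0, -98.0]
contact_force: [-3.3, 0.9, 3.1]
gripper_width: 0.0299
gripper_force: 25.0
```

```bash

python3 -m creep '[[20,-0.03,-0.2,0,0,0,0],[20,-0.06,-0.4,0,0,0,0],[20,-0.08,-0.6,0,0,0,0],[20,-0.08,-0.6,0,0,0,0],[20,-0.08,-0.6,0,0,0,0],[20,-0.09,-0.6,0,0,0,0],[20,-0.08,-0.6,0,0,0,0],[20,-0.08,-0.6,0,0,0,0]]'
python3 -m creep '[[20,-0.09,-0.6,0,0,0,0],[20,-0.08,-0.6,0,0,0,0],[20,-0.08,-0.6,0,0,0,0],[20,-0.06,-0.4,0,0,0,0],[20,-0.04,-0.3,0,0,0,0],[20,-0.03,-0.2,0,0,0,0],[20,-0.02,-0.15,0,0,0,0],[20,-0.02,-0.15,0,0,0,0]]'
```

```text
time_s: 11.77
tcp_pos: [0.5167, 0.0135, 0.0695]
eef_rot: [180.0, -0.0, -98.0]
contact_force: [-4.2, 3.0, 4.4]
gripper_width: 0.03
gripper_force: 25.0
time_s: 12.43
tcp_pos: [0.5071, -0.0563, 0.0691]
eef_rot: [-180.0, 0.4, -98.1]
contact_force: [-8.4, 37.8, 2.8]
gripper_width: 0.0297
gripper_force: 25.0
```

```bash

python3 -m creep '[[20,0.01,0.07,0,0,0,0],[50,0,0,0,0,0,0],[87,0,0,0,0,0,0],[87,0,0,0,0,0,0],[87,0,0,0,0,0,0],[87,0,0,0.5,0,0,0],[87,0,0,1,0,0,0],[87,0,0,1,0,0,0]]'
python3 -m creep '[[87,0.4,-0.8,0.8,0,0,0],[87,0.5,-0.9,0.5,0,0,0],[87,0.5,-0.9,0,0,0,0],[87,0.5,-0.9,0,0,0,0],[87,0.5,-0.9,0,0,0,0],[87,0.5,-0.9,0,0,0,0],[87,0.5,-0.9,0,0,0,0],[87,0,0,0,0,0,0]]'
python3 - <<'E'
from fit import *
S,T=capture("scene"),capture("top")
a=cv2.resize(S["frame"][160:270,240:390],None,fx=5,fy=5,interpolation=cv2.INTER_CUBIC)
b=cv2.resize(T["frame"][120:220,135:275],None,fx=5.7,fy=5.7,interpolation=cv2.INTER_CUBIC)
cv2.imwrite("pics/s3.png",a[:,:,::-1]);cv2.imwrite("pics/t3.png",b[:,:,::-1])
E
```

```text
time_s: 13.1
tcp_pos: [0.5066, -0.0593, 0.132]
eef_rot: [179.9, -0.1, -98.0]
contact_force: [0.2, 1.0, 0.4]
gripper_width: 0.071
gripper_force: 0.0
time_s: 13.77
tcp_pos: [0.5938, -0.2175, 0.1638]
eef_rot: [-180.0, -0.1, -98.1]
contact_force: [-0.0, -0.4, -0.5]
gripper_width: 0.0871
gripper_force: 0.0
```

View pics/t3.png

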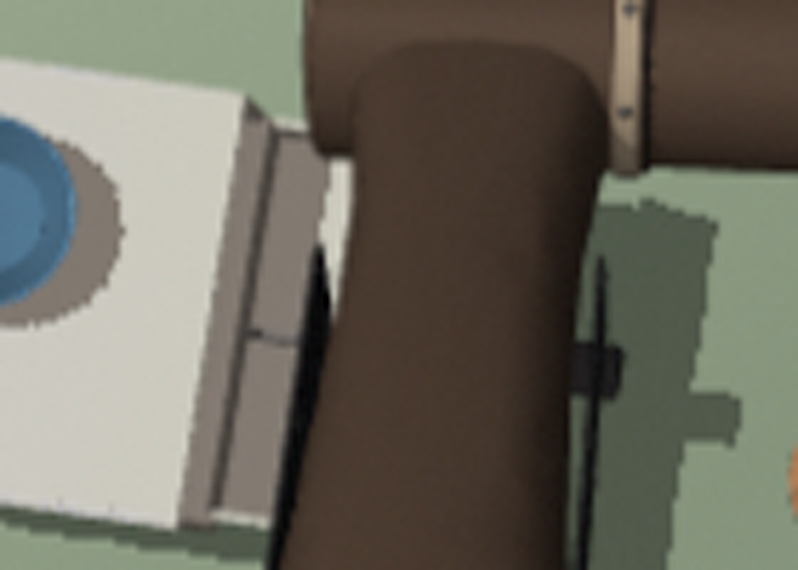

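View pics/s3.png

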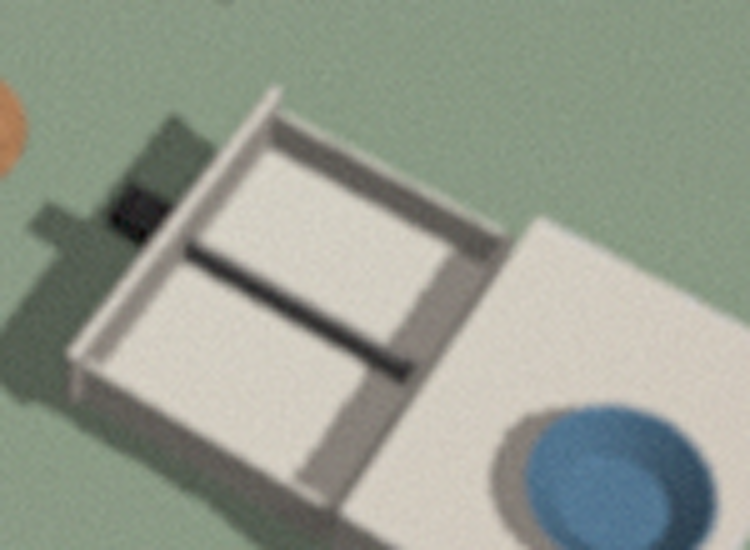

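Scene crop: the drawer is fully open, with the divider running (190,247)–(408,370), floor front corners at (272,152) and (103,360), and the wide bay on the lower-left side. Top crop: the arm blocks part of the view; the back wall of the drawer, line (275,130)–(215,510), is clear of the top plate.

```bash
cat > d.py <<'E'
from fit import *
S,T=capture("scene"),capture("top")
c=np.array([.55186,.25961]);t=np.radians(82.08);R=np.array([[np.cos(t),-np.sin(t)],[np.sin(t),np.cos(t)]])
f=lambda p,u,s,o,z:np.round((at_z(p,(np.array(u)+.5)/s-.5+o,z)[:2]-c)@R,4)
for n,u,z in[("div front",(190,247),.085),("div back",(408,370),.085),("floor front narrow",(272,152),.058),("floor front wide",(103,360),.058),("panel top outer n",(277,88),.112),("panel top outer w",(70,352),.112),("tab tip",(110,215),.095),("plate",(540,220),.118),("plate w",(343,512),.118),("wall top n in",(500,240),.098)]: print("S",n,f(S,u,5,[240,160],z))
for n,u,z in[("div",(250,333),.085),("div",(298,342),.085),("back wall top",(272,130),.098),("back wall top",(215,510),.098),("tab tip",(622,370),.095),("plate",(245,95),.118),("plate",(180,527),.118)]: print("T",n,f(T,u,5.7,[135,120],z))
E
python3 d.py
```

```text
S div front [-0.2718  0.0003]
S div back [-0.1159  0.0003]
S floor front narrow [-0.2741  0.1082]
S floor front wide [-0.2801 -0.0848]
S panel top outer n [-0.2819  0.1183]
S panel top outer w [-0.2839 -0.1178]
S tab tip [-0.3228 -0.0136]
S plate [-0.095   0.1198]
S plate w [-0.0958 -0.1201]
S wall top n in [-0.1117  0.106 ]
T div [-0.1185  0.0074]
T div [-0.1461  0.0086]
T back wall top [-0.1153 -0.1066]
T back wall top [-0.117   0.1088]
T tab tip [-0.3296 -0.0011]
T plate [-0.1011 -0.1209]
T plate [-0.1031  0.1208]
```

```bash

python3 -m creep '[[87,0.3,0,0,0,0,-6.88],[87,0.3,0.1,0,0,0,-6.88],[87,0.3,0.1,0,0,0,-6.88],[87,0,0,0,0,0,-6.88],[87,0,0,0,0,0,-6.88],[87,0,0,0,0,0,-6.88],[87,0,0,0,0,0,-6.88],[87,0,0,0,0,0,-6.88]]'
python3 -m creep '[[87,0,0,0,0,0,-6.88],[87,0,0,0,0,0,-6.88],[87,0,0,-0.5,0,0,-6.88],[87,0,0,-0.5,0,0,-6.88],[87,0,0,-0.6,0,0,0],[87,0,0,-0.4,0,0,0],[87,0,0,0,0,0,0]]'
python3 - <<'E'
from fit import *
T=capture("top"); S=capture("scene")
print([ (round(d["conf"],2),d["bbox"]) for d in search_frame(S,"case")])
E
```

```text
time_s: 14.63
tcp_pos: [0.6145, -0.2078, 0.165]
eef_rot: [-180.0, 0.0, -153.3]
contact_force: [0.8, -0.2, -0.3]
gripper_width: 0.0873
gripper_force: 0.0
time_s: 15.22
tcp_pos: [0.6132, -0.2079, 0.1125]
eef_rot: [180.0, -0.2, 179.6]
contact_force: [-0.5, -0.4, -0.3]
gripper_width: 0.0868
gripper_force: 0.0
[(0.7, [202.7, 251.8, 219.0, 297.7]), (0.65, [192.8, 198.9, 218.9, 244.0]), (0.56, [123.0, 148.1, 151.3, 183.9])]
```

```bash

python3 -m creep '[[87,0.2,-0.2,-0.6,0,0,0],[87,0,0,-0.9,0,0,0],[87,0,0,-0.9,0,0,0],[87,0,0,-0.8,0,0,0],[87,0,0,-0.5,0,0,0],[87,0,0,-0.3,0,0,0],[87,0,0,0,0,0,0],[70,0,0,0,0,0,0]]' 20
python3 -m creep '[[50,0,0,0,0,0,0],[50,0,0,0,0,0,0],[50,0,0,0,0,0,0],[50,0,0,0,0,0,0],[50,0,0,0,0,0,0],[50,0,0,0,0,0,0]]'
```

```text
time_s: 16.03
tcp_pos: [0.6202, -0.214, 0.015]
eef_rot: [-180.0, 0.0, 179.5]
contact_force: [1.1, -0.0, 0.2]
gripper_width: 0.0843
gripper_force: 0.0
time_s: 16.53
tcp_pos: [0.6202, -0.2137, 0.0154]
eef_rot: [-180.0, 0.1, 179.5]
contact_force: [-0.4, 1.8, 6.1]
gripper_width: 0.0577
gripper_force: 20.0
```

```bash

python3 -m creep '[[50,0,0,0.4,0,0,0],[50,0,0,0.9,0,0,0],[50,0,0,1,0,0,0],[50,0,0,1,0,0,0],[50,0,0.4,1,0,0,0],[50,-0.1,0.8,1,0,0,0],[50,-0.15,0.8,0.4,0,0,6.87],[50,-0.15,0.8,0,0,0,6.87]]'
python3 -m creep '[[50,-0.15,0.8,0,0,0,6.87],[50,-0.15,0.8,0,0,0,6.87],[50,-0.15,0.8,0,0,0,6.87],[50,-0.15,0.8,0,0,0,6.87],[50,-0.15,0.8,0,0,0,6.87],[50,-0.15,0.8,0,0,0,6.87],[50,-0.15,0.8,0,0,0,6.87],[50,-0.15,0.8,0,0,0,6.87]]'
python3 -m creep '[[50,-0.15,0.8,0,0,0,6.87],[50,-0.15,0.8,0,0,0,6.87],[50,0,0.5,0,0,0,0],[50,0,0,0,0,0,0],[50,0,0,0,0,0,0]]'
```

```text
time_s: 17.2
tcp_pos: [0.611, -0.1435, 0.1609]
eef_rot: [-179.9, 0.3, -166.5]
contact_force: [0.6, -0.0, -1.3]
gripper_width: 0.0578
gripper_force: 20.0
time_s: 17.87
tcp_pos: [0.5791, 0.017, 0.1574]
eef_rot: [180.0, -0.0, -111.5]
contact_force: [0.3, -0.4, -1.2]
gripper_width: 0.058
gripper_force: 20.0
time_s: 18.28
tcp_pos: [0.5721, 0.0691, 0.1572]
eef_rot: [180.0, -0.0, -98.2]
contact_force: [0.0, -0.9, -0.9]
gripper_width: 0.0577
gripper_force: 20.0
```

```bash

python3 -m creep '[[50,0.2,-0.44,-0.5,0,0,0],[50,0,0,-0.8,0,0,0],[50,0,0,0,0,0,0],[50,0,0,0,0,0,0]]'
python3 - <<'E'
from fit import *
S=capture("scene");T=capture("top")
a=cv2.resize(S["frame"][160:270,240:390],None,fx=5,fy=5,interpolation=cv2.INTER_CUBIC)
cv2.imwrite("pics/s4.png",a[:,:,::-1])
E
```

```text
time_s: 18.62
tcp_pos: [0.5765, 0.0564, 0.1238]
eef_rot: [179.9, -0.1, -98.2]
contact_force: [-0.1, 0.5, -0.5]
gripper_width: 0.0579
gripper_force: 20.0
```

View pics/s4.png

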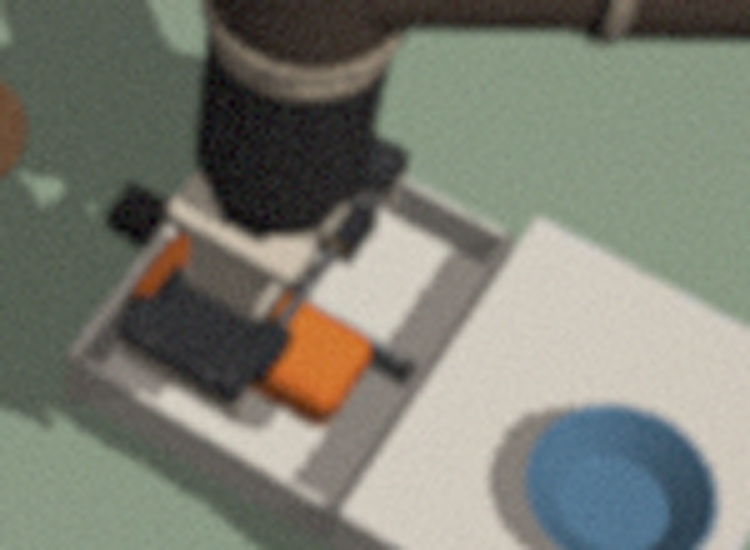

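The case hangs over the wide bay, aligned with the drawer, its rear end near (320,415)–(372,352). I'll check that numerically.

```bash
python3 - <<'E'
from fit import *
S=capture("scene")
c=np.array([.55186,.25961]);t=np.radians(82.08);R=np.array([[np.cos(t),-np.sin(t)],[np.sin(t),np.cos(t)]])
f=lambda p,u,s,o,z:np.round((at_z(p,(np.array(u)+.5)/s-.5+o,z)[:2]-c)@R,4)
for u in[(372,350),(322,400),(345,378),(318,420)]: print(f(S,u,5,[240,160],.145))
print((np.array([.5765,.0564])-c)@R)
for X in[(-.196+.07,-.053+.029),(-.196+.07,-.053-.029)]: 
    w=R@np.array(X)+c; print((proj(S,[*w,.147])-[240,160])*5)
E
```

```text
[-0.1298 -0.0338]
[-0.1372 -0.0787]
[-0.1335 -0.0588]
[-0.1325 -0.0911]
[-0.19787651 -0.05240533]
[384.55380172 337.38045756]
[334.35266383 410.30639094]
```

```bash

python3 -m creep '[[50,0,0.18,-0.3,0,0,0],[50,0,0,-0.5,0,0,0],[50,0,0,-0.4,0,0,0],[50,0,0,-0.4,0,0,0],[50,0,0,-0.2,0,0,0],[50,0,0,-0.15,0,0,0],[50,0,0,0,0,0,0]]'
```

```text
time_s: 19.35
tcp_pos: [0.5768, 0.0621, 0.0749]
eef_rot: [179.9, -0.0, -98.1]
contact_force: [-0.2, 0.3, -1.5]
gripper_width: 0.0582
gripper_force: 20.0
```

```bash

python3 -m creep '[[50,0,0,-0.06,0,0,0],[50,0,0,-0.03,0,0,0],[63,0,0,0,0,0,0],[63,0,0,0,0,0,0],[63,0,0,0,0,0,0]]'
python3 -m creep '[[63,0,0,0.3,0,0,0],[63,0,0,0.7,0,0,0],[63,0,0,0.9,0,0,0],[63,0,0,1,0,0,0],[80,0,0,0.8,0,0,0]]'
python3 - <<'E'
from fit import *
S=capture("scene");T=capture("top")
print([(round(d["conf"],2),d["bbox"]) for d in search_frame(S,"case")])
E
```

```text
time_s: 19.77
tcp_pos: [0.5776, 0.0623, 0.0741]
eef_rot: [-180.0, 0.0, -98.1]
contact_force: [-0.3, -0.0, 0.2]
gripper_width: 0.0628
gripper_force: 0.0
time_s: 20.18
tcp_pos: [0.5777, 0.0622, 0.1686]
eef_rot: [-179.9, 0.0, -98.1]
contact_force: [-0.1, -0.1, -0.3]
gripper_width: 0.0659
gripper_force: 0.0
[(0.66, [269.3, 224.6, 311.2, 256.2]), (0.64, [197.3, 106.1, 233.7, 129.8]), (0.57, [202.7, 253.7, 224.4, 298.6]), (0.56, [119.3, 145.0, 153.6, 188.9]), (0.32, [254.3, 194.1, 404.8, 314.7]), (0.31, [252.1, 197.7, 341.6, 267.7])]
```

```bash
python3 - <<'E'
from fit import *
T=capture("top");S=capture("scene")
k=.64
for u,z in[((497,228),.01),((573,219),.01),((500,208),.01),((503,192),.14),((580,184),.14),((518,207),.1),((543,204),.1),((532,341),.099),((532,341),.06),((515,341),.06),((549,341),.06),((532,356),.06)]: print(u,z,np.round(at_z(T,np.array(u)*k,z),3))
for u,z in[((191,343),.01),((260,363),.01),((270,340),.01),((258,355),.02),((187,308),.14),((250,322),.14),((303,228),.08),((303,256),.0),((304,219),.099)]: print("S",u,z,np.round(at_z(S,np.array(u)*k,z),3))
f=[near(p,"fob",proj(p,[.513,-.37,.01])) for p in(S,T)]
for p,m in zip((S,T),f):
    c=np.argwhere(m).mean(0)[::-1];print("fob",at_z(p,c,.012).round(4))
# dark-body centroid: button red
for p in(S,T):
    h=cv2.cvtColor(p["frame"],cv2.COLOR_RGB2HSV).astype(int);q=proj(p,[.513,-.37,.018]);m=((h[...,0]<10)|(h[...,0]>170))&(h[...,1]>150)&(h[...,2]>60)
    ii=np.argwhere(m)[:,::-1];ii=ii[np.hypot(*(ii-q).T)<14];print("button",len(ii),at_z(p,ii.mean(0),.018).round(4))
E
```

```text
(497, 228) 0.01 [ 0.647 -0.315  0.01 ]
(573, 219) 0.01 [ 0.667 -0.479  0.01 ]
(500, 208) 0.01 [ 0.69  -0.322  0.01 ]
(503, 192) 0.14 [ 0.698 -0.311  0.14 ]
(580, 184) 0.14 [ 0.715 -0.464  0.14 ]
(518, 207) 0.1 [ 0.676 -0.347  0.1  ]
(543, 204) 0.1 [ 0.682 -0.398  0.1  ]
(532, 341) 0.099 [ 0.402 -0.373  0.099]
(532, 341) 0.06 [ 0.403 -0.38   0.06 ]
(515, 341) 0.06 [ 0.402 -0.345  0.06 ]
(549, 341) 0.06 [ 0.403 -0.415  0.06 ]
(532, 356) 0.06 [ 0.372 -0.38   0.06 ]
S (191, 343) 0.01 [ 0.731 -0.461  0.01 ]
S (260, 363) 0.01 [ 0.708 -0.307  0.01 ]
S (270, 340) 0.01 [ 0.652 -0.317  0.01 ]
S (258, 355) 0.02 [ 0.698 -0.317  0.02 ]
S (187, 308) 0.14 [ 0.722 -0.445  0.14 ]
S (250, 322) 0.14 [ 0.695 -0.318  0.14 ]
S (303, 228) 0.08 [ 0.406 -0.371  0.08 ]
S (303, 256) 0.0 [ 0.423 -0.369  0.   ]
S (304, 219) 0.099 [ 0.396 -0.373  0.099]
fob [ 0.5174 -0.3648  0.012 ]
fob [ 0.5102 -0.3674  0.012 ]
button 35 [ 0.5078 -0.3508  0.018 ]
button 39 [ 0.5069 -0.3537  0.018 ]
```

```bash

python3 -m creep '[[87,0,-0.5,0,0,0,0],[87,-0.1,-0.9,0,0,0,0],[87,-0.1,-0.9,0,0,0,0],[87,-0.1,-0.9,0,0,0,0],[87,-0.1,-0.9,0,0,0,0],[87,-0.1,-0.9,0,0,0,0],[87,-0.1,-0.9,0,0,0,0],[87,-0.1,-0.9,0,0,0,0]]'
python3 -m creep '[[87,-0.1,-0.9,0,0,0,6],[87,-0.1,-0.9,0,0,0,6],[87,-0.1,-0.9,0,0,0,6],[87,-0.1,-0.9,0,0,0,6],[87,-0.1,-0.9,0,0,0,6],[87,-0.1,-0.9,0,0,0,0],[87,-0.1,-0.9,0,0,0,0],[87,-0.1,-0.9,0,0,0,0]]'
python3 -m creep '[[87,-0.1,-0.9,0,6.2,2.5,0],[87,-0.1,-0.9,0,6.2,2.5,0],[87,0,-0.9,0,6.2,2.5,0],[87,0,-0.3,0,0,0,0],[87,0,0,0,0,0,0]]'
```

```text
time_s: 21.2
tcp_pos: [0.5589, -0.1094, 0.1653]
eef_rot: [179.9, -0.0, -98.1]
contact_force: [0.5, 0.1, 0.4]
gripper_width: 0.0866
gripper_force: 0.0
time_s: 21.87
tcp_pos: [0.5388, -0.2893, 0.1652]
eef_rot: [179.9, 0.0, -68.1]
contact_force: [0.4, 0.3, 1.0]
gripper_width: 0.0867
gripper_force: 0.0
time_s: 22.28
tcp_pos: [0.5331, -0.3668, 0.1601]
eef_rot: [179.6, 20.4, -68.5]
contact_force: [-0.4, -0.1, -1.2]
gripper_width: 0.0868
gripper_force: 0.0
```

```bash

python3 -m creep '[[87,0,-0.64,-0.4,0,0,0],[87,0,0,-1,0,0,0],[87,0,0,-1,0,0,0],[87,0,0,-1,0,0,0],[87,0,0,-1,0,0,0],[87,0,0,-0.8,0,0,0],[87,0,0,-0.5,0,0,0],[87,0,0,0,0,0,0]]'
```

```text
time_s: 22.95
tcp_pos: [0.533, -0.3773, 0.0207]
eef_rot: [179.8, 20.3, -68.1]
contact_force: [-0.6, -0.6, -0.2]
gripper_width: 0.0873
gripper_force: 0.0
```

```bash
python3 -c "
from h import *
S=capture('scene');f=S['frame'][140:240,130:263]
cv2.imwrite('pics/f5.png',cv2.resize(f,(798,600),interpolation=cv2.INTER_CUBIC)[:,:,::-1])"
```

```text
(no output)
```

View pics/f5.png

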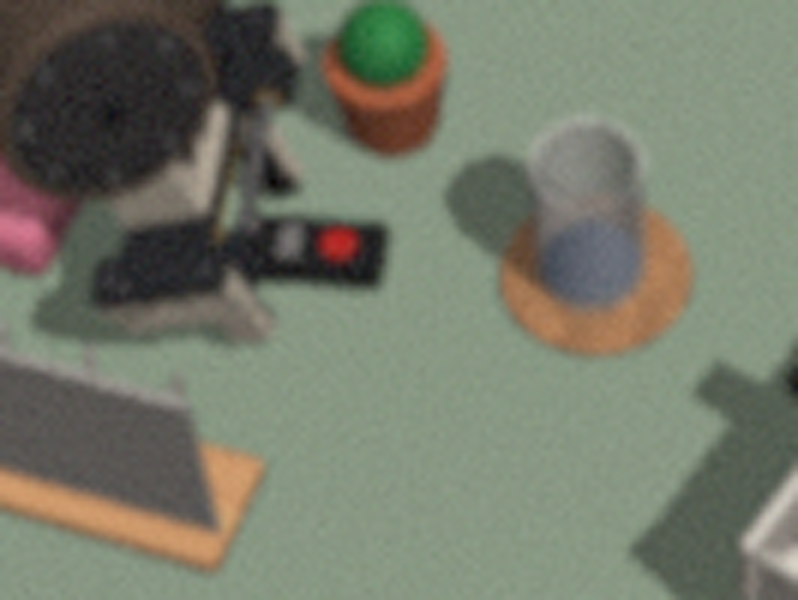

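The fingers straddle the fob's far end around (240,260), clear of the pot at (390,80) and the hook plate. The cup stands upright on the coaster at (590,220).

```bash

python3 -m creep '[[87,0,0,-0.25,0,0,0],[87,0,0,-0.2,0,0,0],[87,0,0,0,0,0,0],[60,0,0,0,0,0,0],[45,0,0,0,0,0,0],[35,0,0,0,0,0,0],[35,0,0,0,0,0,0],[35,0,0,0,0,0,0]]' 20
python3 -m creep '[[35,0,0,0,0,0,0],[35,0,0,0,0,0,0],[35,0,0,0,0,0,0]]'
```

```text
time_s: 23.67
tcp_pos: [0.5347, -0.379, 0.0126]
eef_rot: [180.0, 20.0, -68.1]
contact_force: [-0.7, -0.2, 0.1]
gripper_width: 0.0592
gripper_force: 0.3
time_s: 23.92
tcp_pos: [0.5347, -0.3788, 0.0124]
eef_rot: [180.0, 20.1, -68.1]
contact_force: [-0.9, 0.1, 0.9]
gripper_width: 0.0425
gripper_force: 19.0
```

```bash

python3 -m creep '[[35,0,0,0.3,0,0,0],[35,0,0.1,0.6,0,0,0],[35,0,0.5,0.6,0,0,0],[35,0,0.9,0.2,0,0,0],[35,0.2,0.9,0,0,0,0],[35,0.5,0.9,0,0,0,-6],[35,0.6,0.9,0,0,0,-6],[35,0.6,0.8,0,0,0,-6]]'
python3 -m creep '[[35,0.6,0.6,0,0,0,-6],[35,0.1,0,0,0,0,-6],[35,0,0,-0.4,0,0,0],[35,0,0,-0.6,0,0,0],[35,0,0,-0.4,0,0,0],[35,0,0,-0.2,0,0,0],[35,0,0,0,0,0,0]]'
```

```text
time_s: 24.58
tcp_pos: [0.5833, -0.2524, 0.0566]
eef_rot: [-179.9, 20.1, -86.3]
contact_force: [-0.2, -0.1, -1.4]
gripper_width: 0.043
gripper_force: 19.0
time_s: 25.17
tcp_pos: [0.5986, -0.2388, 0.0127]
eef_rot: [179.8, 20.1, -98.1]
contact_force: [0.1, -0.0, -0.8]
gripper_width: 0.043
gripper_force: 19.1
```

```bash

python3 -m creep '[[55,0,0,0,0,0,0],[60,0,0,0,0,0,0],[60,0,0,0,0,0,0],[65,0,0,0.5,0,0,0],[65,0,0,1,0,0,0],[65,0,0,0.8,-6.6,0.93,0],[65,0,0,0,-6.6,0.93,0],[65,0,0,0,-6.6,0.93,0]]'
python3 - <<'E'
from fit import *
S=capture("scene")
m=near(S,"fob",proj(S,[.60,-.222,.01]));c=np.argwhere(m).mean(0)[::-1];print("fob",at_z(S,c,.012).round(4),m.sum())
q,e=fit([S],[m],box(.085,.042,.018),np.array([.601,-.222,1.43,0]));print(q,e)
p=S;h=cv2.cvtColor(p["frame"],cv2.COLOR_RGB2HSV).astype(int);q=proj(p,[.601,-.21,.018]);M=((h[...,0]<10)|(h[...,0]>170))&(h[...,1]>150)&(h[...,2]>60)
ii=np.argwhere(M)[:,::-1];ii=ii[np.hypot(*(ii-q).T)<14];print("button",len(ii),at_z(p,ii.mean(0),.018).round(4))
print(r.get_state()["tcp_pos"],r.get_state()["eef_rot"])
E
```

```text
time_s: 25.83
tcp_pos: [0.6029, -0.2401, 0.0769]
eef_rot: [-179.5, -0.2, -98.1]
contact_force: [-1.2, -1.9, -0.7]
gripper_width: 0.0649
gripper_force: 0.0
fob [ 0.6025 -0.214   0.012 ] 322
[ 0.60409133 -0.2156055   1.52744447  0.00330822] 0.16535819430814525
button 39 [ 0.6005 -0.1995  0.018 ]
[ 0.59982315 -0.23584079  0.07411609] [-179.93692463   -0.24389173  -97.7675281 ]
```

```bash

python3 -m creep '[[65,0,0.68,0,0,0,0],[65,0,0,-0.7,0,0,0],[65,0,0,-0.9,0,0,0],[65,0,0,-0.6,0,0,0],[65,0,0,-0.3,0,0,0],[65,0,0,-0.2,0,0,0],[65,0,0,0,0,0,0]]'
python3 -m creep '[[45,0,0,0,0,0,0],[35,0,0,0,0,0,0],[35,0,0,0,0,0,0],[35,0,0,0,0,0,0],[35,0,0,0,0,0,0]]' 20
```

```text
time_s: 26.52
tcp_pos: [0.5995, -0.2221, 0.0045]
eef_rot: [180.0, 0.1, -98.1]
contact_force: [-0.3, 0.6, 0.2]
gripper_width: 0.0651
gripper_force: 0.0
time_s: 26.93
tcp_pos: [0.6001, -0.2219, 0.0056]
eef_rot: [-179.9, 0.1, -98.1]
contact_force: [-1.6, -0.3, 3.8]
gripper_width: 0.0432
gripper_force: 19.1
```

```bash

python3 -m creep '[[35,0,0,0.4,0,0,0],[35,0,0,0.9,0,0,0],[35,0,0,1,0,0,0],[35,0,0,1,0,0,0],[35,0,0.3,1,0,0,0],[35,0,0.8,1,0,0,0],[35,-0.3,0.9,0.9,0,0,0],[35,-0.5,0.9,0,0,0,0]]'
python3 -m creep '[[35,-0.5,0.9,0,0,0,0],[35,-0.5,0.9,0,0,0,0],[35,-0.5,0.9,0,0,0,0],[35,-0.5,0.9,0,0,0,0],[35,-0.5,0.9,0,0,0,0],[35,-0.5,0.9,0,0,0,0],[35,-0.5,0.9,0,0,0,0],[35,-0.5,0.9,0,0,0,0]]'
python3 -m creep '[[35,-0.5,0.9,0,0,0,0],[35,-0.05,0.8,0,0,0,0],[35,0,0,0,0,0,0],[35,0,0,0,0,0,0]]'
```

```text
time_s: 27.6
tcp_pos: [0.5828, -0.1491, 0.1655]
eef_rot: [-179.5, 0.1, -98.1]
contact_force: [2.0, 0.1, -0.2]
gripper_width: 0.0432
gripper_force: 19.1
time_s: 28.27
tcp_pos: [0.4789, 0.0316, 0.1605]
eef_rot: [-180.0, 0.1, -98.1]
contact_force: [0.6, 0.8, -1.1]
gripper_width: 0.0432
gripper_force: 19.1
time_s: 28.6
tcp_pos: [0.4658, 0.0741, 0.1606]
eef_rot: [-180.0, 0.1, -98.0]
contact_force: [-0.0, -0.6, -1.2]
gripper_width: 0.0435
gripper_force: 19.1
```

Right above the bay centre. Down by about 96 mm.

```bash

python3 -m creep '[[35,0.02,0,-0.5,0,0,0],[35,0,0,-0.8,0,0,0],[35,0,0,-0.8,0,0,0],[35,0,0,-0.7,0,0,0],[35,0,0,-0.5,0,0,0],[35,0,0,-0.3,0,0,0],[35,0,0,-0.15,0,0,0],[35,0,0,0,0,0,0]]'
```

```text
time_s: 29.27
tcp_pos: [0.4663, 0.0726, 0.0657]
eef_rot: [180.0, 0.0, -98.1]
contact_force: [0.2, -0.4, -1.7]
gripper_width: 0.0431
gripper_force: 19.1
```

```bash

python3 -m creep '[[35,0,0,-0.06,0,0,0],[35,0,0,-0.03,0,0,0],[50,0,0,0,0,0,0],[50,0,0,0,0,0,0],[50,0,0,0,0,0,0],[50,0,0,0.3,0,0,0],[50,0,0,0.7,0,0,0],[50,0,0,1,0,0,0]]'
python3 -m creep '[[50,0,0,1,0,0,0],[60,0,0,1,0,0,0],[65,0.3,-0.9,0,0,0,0],[65,0.3,-0.9,0,0,0,0],[65,0.3,-0.9,0,0,0,0],[65,0.3,-0.9,0,0,0,0],[65,0.3,-0.9,0,0,0,0],[65,0.1,-0.7,0,0,0,0]]'
python3 -m creep '[[65,0,-0.9,0,0,0,0],[65,0,-0.9,0,0,0,0],[65,0,-0.9,0,0,0,0],[65,0,0,0,0,0,0]]'
python3 - <<'E'
from fit import *
S=capture("scene");T=capture("top")
a=cv2.resize(S["frame"][160:270,240:390],(400,293));b=cv2.resize(T["frame"][120:220,135:275],(400,293))
cv2.imwrite("pics/s6.png",np.hstack([a,b])[:,:,::-1])
E
```

```text
time_s: 29.93
tcp_pos: [0.4653, 0.0726, 0.1135]
eef_rot: [179.8, -0.1, -98.1]
contact_force: [0.3, 0.3, -0.3]
gripper_width: 0.0502
gripper_force: 0.0
time_s: 30.6
tcp_pos: [0.5073, -0.0582, 0.1646]
eef_rot: [-179.9, 0.1, -98.1]
contact_force: [-0.1, -0.1, -0.6]
gripper_width: 0.0653
gripper_force: 0.0
time_s: 30.93
tcp_pos: [0.5062, -0.1269, 0.1644]
eef_rot: [-180.0, 0.0, -98.2]
contact_force: [-0.2, 0.7, 0.7]
gripper_width: 0.0651
gripper_force: 0.0
```

View pics/s6.png

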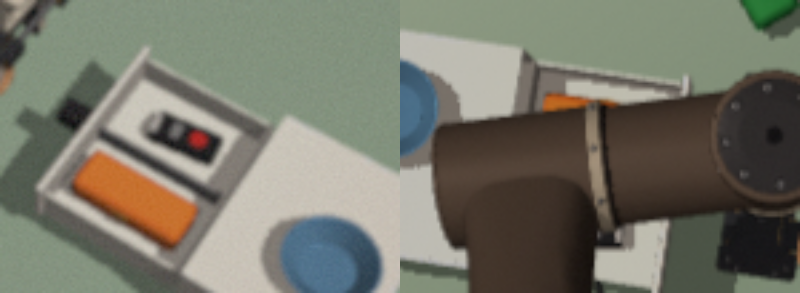

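Both items lie flat in their bays: the case at (135,200) and the fob button-up at (180,137) in the left view. Now I'll pinch the tab and push.

```bash

python3 -m creep '[[65,0,0.9,0,0,0,0],[65,0,0.9,0,0,0,0],[65,0.04,0.9,0,0,0,0],[65,0,0.05,-0.6,0,0,0],[65,0,0,-0.9,0,0,0],[65,0,0,-0.9,0,0,0],[65,0,0,-0.9,0,0,0],[65,0,0,-0.5,0,0,0]]'
python3 -m creep '[[45,0,0,0,0,0,0],[25,0,0,0,0,0,0],[20,0,0,0,0,0,0],[20,0,0,0,0,0,0],[20,0,0,0,0,0,0],[20,0,0,0,0,0,0],[20,0,0,0,0,0,0],[20,0,0,0,0,0,0]]' 25
```

```text
time_s: 31.7
tcp_pos: [0.5064, -0.0547, 0.0671]
eef_rot: [179.9, 0.0, -98.0]
contact_force: [-1.6, -0.6, -0.1]
gripper_width: 0.0649
gripper_force: 0.0
time_s: 32.37
tcp_pos: [0.5071, -0.0554, 0.0695]
eef_rot: [180.0, 0.1, -98.1]
contact_force: [-4.2, 2.8, 6.7]
gripper_width: 0.0296
gripper_force: 25.0
```

```bash

python3 -m creep '[[20,0.02,0.15,0,0,0,0],[20,0.04,0.3,0,0,0,0],[20,0.06,0.4,0,0,0,0],[20,0.06,0.4,0,0,0,0],[20,0.06,0.4,0,0,0,0],[20,0.05,0.4,0,0,0,0],[20,0.06,0.4,0,0,0,0],[20,0.06,0.4,0,0,0,0]]'
python3 -m creep '[[20,0.05,0.4,0,0,0,0],[20,0.06,0.4,0,0,0,0],[20,0.06,0.4,0,0,0,0],[20,0.06,0.4,0,0,0,0],[20,0.05,0.4,0,0,0,0],[20,0.06,0.4,0,0,0,0],[20,0.06,0.4,0,0,0,0],[20,0.05,0.4,0,0,0,0]]'
python3 -m creep '[[20,0.05,0.4,0,0,0,0],[20,0.03,0.25,0,0,0,0],[20,0.02,0.15,0,0,0,0],[20,0.01,0.1,0,0,0,0],[20,0,0,0,0,0,0]]'
```

```text
time_s: 33.03
tcp_pos: [0.517, 0.0157, 0.0695]
eef_rot: [180.0, 0.0, -98.1]
contact_force: [-4.6, -1.9, 6.9]
gripper_width: 0.0301
gripper_force: 25.0
time_s: 33.7
tcp_pos: [0.5282, 0.0956, 0.0695]
eef_rot: [180.0, 0.0, -98.1]
contact_force: [-5.0, -0.6, 6.1]
gripper_width: 0.0297
gripper_force: 25.0
time_s: 34.12
tcp_pos: [0.5314, 0.1187, 0.0695]
eef_rot: [180.0, 0.1, -98.1]
contact_force: [-4.4, 2.7, 5.5]
gripper_width: 0.0301
gripper_force: 25.0
```

```bash

python3 -m creep '[[20,0.01,0.08,0,0,0,0],[20,0.01,0.06,0,0,0,0],[20,0,0,0,0,0,0]]'
python3 -m creep '[[20,0.01,0.06,0,0,0,0],[20,0,0.04,0,0,0,0],[20,0,0,0,0,0,0]]'
```

```text
time_s: 34.37
tcp_pos: [0.5319, 0.1218, 0.0696]
eef_rot: [180.0, 0.1, -98.1]
contact_force: [-4.0, 0.4, 6.0]
gripper_width: 0.0298
gripper_force: 25.0
time_s: 34.62
tcp_pos: [0.532, 0.123, 0.0695]
eef_rot: [180.0, -0.0, -98.1]
contact_force: [-1.9, -5.6, 6.9]
gripper_width: 0.0296
gripper_force: 25.0
```

```bash

python3 -m creep '[[20,0.01,0.06,0,0,0,0],[20,0,0.04,0,0,0,0],[20,0,0,0,0,0,0]]'
python3 -m creep '[[20,0.01,0.06,0,0,0,0],[20,0,0,0,0,0,0]]'
```

```text
time_s: 34.87
tcp_pos: [0.5319, 0.1231, 0.0695]
eef_rot: [179.9, -0.2, -98.1]
contact_force: [0.7, -17.3, 7.4]
gripper_width: 0.0298
gripper_force: 25.0
time_s: 35.03
tcp_pos: [0.5319, 0.1232, 0.0695]
eef_rot: [179.9, -0.4, -98.1]
contact_force: [2.9, -25.0, 9.1]
gripper_width: 0.0297
gripper_force: 25.0
```

The drawer is at its stop. Relax, release and lift away.

```bash

python3 -m creep '[[20,-0.02,-0.14,0,0,0,0],[50,0,0,0,0,0,0],[65,0,0,0,0,0,0],[65,0,0,0,0,0,0],[65,0,0,0,0,0,0],[65,0,0,0.5,0,0,0],[65,0,0,1,0,0,0],[65,0,0,1,0,0,0]]'
python3 -m creep '[[65,0,-0.8,1,0,0,0],[65,0,-0.9,1,0,0,0],[65,0,-0.9,0,0,0,0],[65,0,-0.9,0,0,0,0],[65,0,-0.9,0,0,0,0],[65,0,-0.9,0,0,0,0],[65,0,0,0,0,0,0],[65,0,0,0,0,0,0]]'
python3 - <<'E'
from fit import *
S=capture("scene");T=capture("top")
c=np.array([.55186,.25961]);t=np.radians(82.08);R=np.array([[np.cos(t),-np.sin(t)],[np.sin(t),np.cos(t)]])
for n,w in[("tab tip d=0",(-.148,0,.099)),("d=5",(-.153,0,.099))]:
    X=np.r_[R@np.array(w[:2])+c,w[2]];print(n,proj(S,X).round(1),proj(T,X).round(1))
for n,z in(("dish",.13),("hook_plate",.06),("plant_pot",.05),("cup",.05)):
    print(n,[(round(d["conf"],2),np.round(d["bbox"],1).tolist()) for d in search_frame(S,n)[:1]])
a=cv2.resize(S["frame"][150:285,180:390],(800,514),interpolation=cv2.INTER_CUBIC);cv2.imwrite("pics/s7.png",a[:,:,::-1])
# dark tab extent along org x in the scene picture
g=S["frame"].max(2).astype(int)
print([(round(x,4),int(g[tuple(np.round(proj(S,np.r_[R@np.array([x,0])+c,.099])).astype(int)[::-1])])) for x in np.arange(-.165,-.10,.003)])
E
```

```text
time_s: 35.7
tcp_pos: [0.5318, 0.1247, 0.1311]
eef_rot: [179.9, -0.0, -98.1]
contact_force: [0.2, 0.7, 0.6]
gripper_width: 0.0644
gripper_force: 0.0
time_s: 36.37
tcp_pos: [0.5325, -0.0085, 0.1813]
eef_rot: [-180.0, 0.1, -98.2]
contact_force: [-0.1, 0.9, -0.3]
gripper_width: 0.065
gripper_force: 0.0
tab tip d=0 [312.5 226.2] [187.2 176.6]
d=5 [311.1 225.4] [188.8 176.8]
dish [(0.66, [343.5, 240.7, 385.0, 276.0])]
hook_plate [(0.74, [115.3, 194.7, 176.5, 232.9])]
plant_pot [(0.57, [187.6, 140.9, 205.6, 168.9])]
cup [(0.86, [220.9, 162.7, 239.7, 190.6])]
[(np.float64(-0.165), 112), (np.float64(-0.162), 102), (np.float64(-0.159), 88), (np.float64(-0.156), 90), (np.float64(-0.153), 91), (np.float64(-0.15), 87), (np.float64(-0.147), 73), (np.float64(-0.144), 54), (np.float64(-0.141), 28), (np.float64(-0.138), 33), (np.float64(-0.135), 46), (np.float64(-0.132), 40), (np.float64(-0.129), 43), (np.float64(-0.126), 46), (np.float64(-0.123), 39), (np.float64(-0.12), 37), (np.float64(-0.117), 37), (np.float64(-0.114), 41), (np.float64(-0.111), 61), (np.float64(-0.108), 134), (np.float64(-0.105), 154), (np.float64(-0.102), 167)]
```

```bash
python3 -c "
from plant import *
print(close_job())"
```

```text
the job is handed in; nothing more can be done
None
```

The job is handed in after about 36 s of robot time: cup upright on the coaster, case flat in the wide bay, fob flat and button up in the narrow bay, drawer pushed to its stop, and the dish, hook plate and plant not disturbed as far as the camera shows.

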